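# Shut the curing box and press start

### The job

The printed dental model is already in the light-curing box: gently push the amber lid down with your fingertips until it is fully shut, then press the large round start key all the way down, let it spring back and move clear. Keep your hand light, do not press the square or the oblong key, do not lift the lid further open or grip anything, and leave the things standing round the box where they are.

Things in the scene. Friction and masses are not known exactly. Their poses are not given: they have to be found in the camera images.
- machine: White light-curing box fixed to the table, 210 mm (x) by 330 mm (y) by 100 mm high. Origin under the centre of its open square chamber, on the table. Its x axis points away from the side facing the robot, y to the left, z up. The chamber spans 220 mm in y and x = -105 to +105 mm, rim at z = 100 mm; to its right, centred at y = -165 mm, is the control deck, 110 mm wide, top 85 mm high, with three keys in a row along x, 62 mm apart. The order of the keys varies.
- lid (a joint): Hinge of the chamber's amber lid: 0 = fully shut, grows as it opens (rad). Hinge axis along the box's y at x = +100, z = 100 mm (far side). It starts 0.55 to 0.85 rad open, free edge up on the robot's side; a stiff hinge holds it where it is left; 1 to 3 N down near the free edge moves it. Flat plate, 205 mm hinge to edge, 220 wide, 12 thick; a black tab 70 wide goes 28 mm beyond the edge.
- lid_edge (a point): Point on the upper face of the lid, midway across, 190 mm from the hinge line (15 mm short of the free edge). It moves with the lid; with the lid shut it lies 112 mm above the table. x points along the lid towards the hinge, z out of its upper face.
- lid_hinge (a point): Point on the upper face of the lid midway across, directly over the hinge line (12 mm from its axis along the point's z); same axes as lid_edge.
- start_key (a joint): The start key: large, round, 32 mm across, 9 mm proud of its black plate. Joint value: 0 = up, 0.005 m = pressed fully down; 1 N starts it and about 4.5 N holds it fully down; it springs back when released.
- start_top (a point): Centre of the top face of the round start key, 98 mm above the table when up. Its x axis runs along the row of keys and its y axis across the row, as on the curing box.
- lamp_key (a joint): The small square key, 15 by 15 mm, 9 mm proud; not to be pressed. Joint value: 0 = up, 0.005 m = pressed fully down; 1 N starts it and about 4.5 N holds it fully down; it springs back when released.
- lamp_top (a point): Centre of the top face of the small square key, 98 mm above the table when up. Its x axis runs along the row of keys and its y axis across the row, as on the curing box.
- timer_key (a joint): The oblong key, 14 mm (x) by 38 mm (y), 9 mm proud; not to be pressed. Joint value: 0 = up, 0.005 m = pressed fully down; 1 N starts it and about 4.5 N holds it fully down; it springs back when released.
- timer_top (a point): Centre of the top face of the oblong key, 98 mm above the table when up. Its x axis runs along the row of keys and its y axis across the row, as on the curing box.
- start_base: Fixed black plate 50 by 70 by 4 mm on the deck that carries the round start key; origin under its centre, 85 mm above the table.
- bottle_mid (a point): Centre, half-way up, of a loose amber bottle 60 mm across and 140 mm tall, standing left of the box; leave alone.
- model: Loose grey printed dental arch lying on the table left of the box, 50 by 70 mm, 30 mm high; origin under its centre; leave alone.
- scraper_grip (a point): Middle of the black handle of a loose spatula 200 mm long lying on the table right of the box, roughly along the box's x axis; leave alone.
- beaker: Loose open metal cup 64 mm across, 80 mm high, standing to the right of the box; origin under its centre; leave alone.

How it is judged:
On the way, in this order (a step that is already met when the one before it is completed fails the run):
1. the lid is fully shut (within 0.03 rad) (value of joint lid below 0.03 rad), for 0.2 s.
2. with the lid shut, the fingertips press the round start key down by more than 3.5 mm (value of joint start_key above 0.0035 m and contact force between the fingers and start_base above 0.5 N and value of joint lid below 0.03 rad), for 0.1 s.
At the end, for the whole second after the job is handed in: The lid is shut within 0.03 rad, the start key has been pressed by more than 3.5 mm and all three keys are up again (within 1 mm), and bottle, dental arch, spatula and cup are within 15 mm of where they stood (value of joint lid below 0.03 rad and value of joint each of start_key, lamp_key, timer_key below 0.001 m and distance of each of bottle_mid, model, scraper_grip, beaker from where it was at the start of the episode below 0.015 m); the robot touches nothing.
It fails at once if the start key is pressed (2.5 mm or more) while the lid is open by more than 0.04 rad (value of joint start_key above 0.0025 m and value of joint lid above 0.04 rad).
It fails at once if the square or the oblong key is pressed by more than 2 mm (value of joint any of lamp_key, timer_key above 0.002 m).
It fails at once if the lid is lifted (beyond 0.92 rad, or upwards faster than 0.4 rad/s while more than 0.1 rad open) or slammed (closes faster than 2 rad/s) (value of joint lid above 0.92 rad or (velocity of joint lid above 0.4 rad/s and value of joint lid above 0.1 rad) or velocity of joint lid below -2 rad/s).
It fails at once if the curing box or its lid is pressed with more than 30 N, or the start key with more than 25 N (contact force between any of the arm, the fingers and machine above 30 N or contact force between any of the arm, the fingers and start_base above 25 N).
It fails at once if the bottle, dental arch, spatula or cup is moved by more than 15 mm or lifted (distance of any of bottle_mid, model, scraper_grip, beaker from where it was at the start of the episode above 0.015 m).
It also fails if it takes over 58 s, if anything falls off the work surface, if the arm or the gripper's body presses on something with over 40 N, if the wrist force passes 120 N, or if a joint passes its speed limit or range.

### The arm

A 6-joint arm with a two-finger parallel gripper is mounted at the origin on the work surface. World frame = base frame: x ahead of the robot, y to its left, z up, the work surface at z = 0. Lengths are in m, angles in rad, forces in N, time in s.
With the tool pointing down it reaches from about 0.35 to 0.925 m from the base axis. Payload 6.4 kg.
Tool frame: the origin (TCP) lies on the centre line of the jaws, within the pads' length; the fingertips stand 8 mm ahead of it and the grasp point (between the pads) lies 11 mm behind it (manip.tip_reach is the distance from the TCP to the fingertips, in m); y points along the fingers, x is the direction in which the jaws open and shut, and the axes are right-handed (so a half turn about y gives the same grasp; the last joint's range is limited). The gripper opens to 85 mm and grips with 20 to 120 N. Pads are 22 mm wide; open, the fingers measure 114 mm over their backs; the gripper's body (76 mm by 85 mm) begins 54 mm behind the grasp point. The pads swing forward as they close: fully open they stand 13 mm farther back than shut.
Start: joints at [1.105, 0.245, 1.558, -0, 1.339, -0.174], TCP at [0.187, 0.623, 0.201] pointing down, gripper open.
Joint ranges: [-3.13, 3.13], [-1.02, 2.26], [0.13, 2.54], [-0.95, 4.09], [0.21, 2.88], [-2.74, 2.74]. Speed limits (rad/s): [2.57, 2.57, 3.14, 3.14, 3.14, 3.14].

### API

Orientations are given as [roll, pitch, yaw] about the fixed x, y, z axes, in that order (R = Rz(yaw) Ry(pitch) Rx(roll)).
In Python, from station import manip gives the robot as it stands.
- The arm moves only by the tool arm_command, never from a script. Its argument "steps" is a list of rows, each a list of 5 numbers: the gripper command: -1 is shut, 1 is fully open, values between are in proportion, then the shift along the tool's x, y, z in cm, then the turn about the tool's y in degrees. In form: [[fingers, x, y, z, roll], ...]. A call has exactly 10 rows; each row shifts and turns the commanded pose from where the row before left it, along the tool's axes as they then stand; what a row does not reach is not made up. A row lasts 1/10 s, in which the tool goes at most 50 mm and 8.59 degrees, less where a joint would pass 70% of its speed; a pose out of reach is approached as far as the arm can. A call with a gripper value outside its range is refused whole. The fingers move at their own pace and stop on an object; "newtons" is the grip in N (left out, the last holds). Time passes only in rows, so rows that do not move let the fingers close, or fill a call up. It gives the time, the measured TCP pose, the force and the opening at its end, in the units of the state.
- manip.read_state(): the state, without advancing time (a new reading comes with each control period).
- manip.read_camera(name): name is "scene" or "top" or "wrist"; returns (picture, depth): 420x560x3 uint8, blue, green, red; 420x560 float32, m along the optical axis (not along the pixel's ray), 0 where there is no reading.
- manip.camera_params(name): a dict with "camera_matrix" (3x3 intrinsics, pixels), "pose" (4x4, takes a point from camera to world coordinates). Camera axes: x right, y down, z forward; pixel columns grow to the right and rows downward; lengths in m; the calibration is good to about 2 mm. A picture is of the moment at which its call begins: read the wrist's pose just before it. camera_params takes no time and is no camera call; for the wrist camera it gives the pose at the moment of the call.
- manip.close_job(): hands the job in, once; it reports no verdict.
The state is a dict: "t": time; "joints": joint angles; "joint_vel": joint speeds; "effort": joint torques, N m; "eef_pos": TCP position; "tool_rot": TCP orientation; "wrist_force": force on the tool from outside, world axes, zero at the start; "wrist_torque": the same for the moment, N m; "opening": finger opening in m.
Only numpy, scipy, OpenCV 4.12 (cv2) and the standard library are available. Lean on these libraries where they do the work, as an engineer would, in place of code of your own. Each camera call takes 0.05 s, during which the arm holds its last target. There are 200 camera calls.

## Working session

There is one attempt and no reset: what is moved stays moved. The work goes in short steps, Python scripts to look and compute and a tool call to move; the robot and the scene stay as the last step left them, time stands still between calls to the robot, and variables do not carry over. Pictures are saved under pics/ and viewed, about 8 in all and at most 12, crops included, and the job is handed in when it is done.

Besides the shell and the picture viewer there is one more tool, called after "Emit:" as name(argument=value, ...) on one line, values as JSON. arm_command: Moves the arm, as the interface text tells. Its arguments: {"type":"object","properties":{"steps":{"type":"array"},"newtons":{"type":"number"}},"required":["steps"]}

```bash
mkdir -p pics; ls
python3 - <<'E'
from station import manip
import cv2,numpy as np
s=manip.read_state();print({k:np.round(v,3) for k,v in s.items()})
for n in("top","scene"):
    im,d=manip.read_camera(n);p=manip.camera_params(n)
    np.savez(f"{n}0.npz",im=im,d=d,K=p["camera_matrix"],T=p["pose"])
    cv2.imwrite(f"pics/{n}0.png",im);print(n,np.round(p["pose"],3).tolist(),p["camera_matrix"][0])
print(manip.tip_reach)
E
```

```text
pics
{'t': np.float64(0.0), 'joints': array([ 1.105,  0.246,  1.559, -0.   ,  1.339, -0.174]), 'joint_vel': array([-0.   ,  0.   , -0.003,  0.001,  0.001, -0.002]), 'effort': array([ 0.0000e+00, -4.2951e+01, -3.2613e+01, -0.0000e+00,  5.0000e-03,
       -0.0000e+00]), 'eef_pos': array([0.187, 0.622, 0.2  ]), 'tool_rot': array([-1.57 ,  0.002,  1.279]), 'wrist_force': array([0.16 , 0.352, 0.296]), 'wrist_torque': array([-0.036, -0.032,  0.049]), 'opening': np.float64(0.085)}
top [[0.124, -0.969, 0.212, 0.349], [-0.992, -0.121, 0.023, -0.05], [0.003, -0.214, -0.977, 1.169], [0.0, 0.0, 0.0, 1.0]] [416.46004847   0.         277.90499624]
scene [[-0.185, 0.577, -0.795, 1.487], [0.983, 0.118, -0.143, 0.144], [0.011, -0.808, -0.589, 0.765], [0.0, 0.0, 0.0, 1.0]] [440.07064553   0.         280.02565361]
0.008
```

View pics/top0.png

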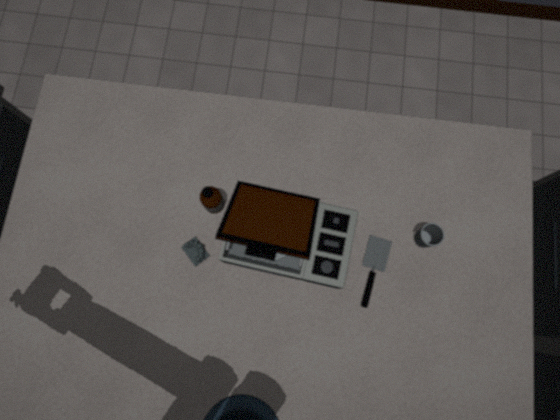

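View pics/scene0.png

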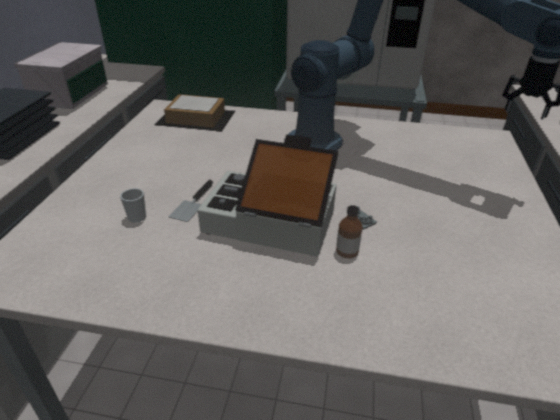

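The top view shows the round key at about (327,267), nearest the robot, the oblong key at (331,243) and the square key at (336,221). The lid is open, with its free edge and tab around (262,252). Next I'll measure the key row, the box yaw and the lid angle.

```bash
cat > h.py <<'E'
import numpy as np,cv2
def cloud(d,K,T):
    v,u=np.indices(d.shape); 
    P=np.stack([(u-K[0,2])/K[0,0]*d,(v-K[1,2])/K[1,1]*d,d],-1)
    return P@T[:3,:3].T+T[:3,3]
def ray(uv,z,K,T):
    uv=np.atleast_2d(uv).astype(float)
    r=np.c_[(uv[:,0]-K[0,2])/K[0,0],(uv[:,1]-K[1,2])/K[1,1],np.ones(len(uv))]@T[:3,:3].T
    return T[:3,3]+r*((z-T[2,3])/r[:,2])[:,None]
E
python3 - <<'E'
from h import *
f=np.load("top0.npz");im,d,K,T=[f[k] for k in("im","d","K","T")]
W=cloud(d,K,T);g=im.max(2)
m=((g<55)).astype(np.uint8);m[:, :318]=0;m[:,360:]=0;m[:200]=0;m[290:]=0
cs,_=cv2.findContours(m,cv2.RETR_EXTERNAL,cv2.CHAIN_APPROX_NONE)
for c in cs:
    if cv2.contourArea(c)<150: continue
    r=cv2.minAreaRect(c);p=ray([r[0]],.089,K,T)[0]
    b=ray(cv2.boxPoints(r),.089,K,T)
    print(np.round(r[0],1),p.round(4),np.linalg.norm(np.diff(b[:3],axis=0),axis=1).round(3))
hsv=cv2.cvtColor(im,cv2.COLOR_BGR2HSV)
a=((hsv[...,1]>150)&(g>50)).astype(np.uint8);n,l,s,c=cv2.connectedComponentsWithStats(a)
i=1+s[1:,4].argmax();print(s[i]);P=W[(l==i)&(d>0)]
q=P.mean(0);n_=np.linalg.svd(P-q,full_matrices=False)[2][2];n_*=np.sign(n_[2]);res=abs((P-q)@n_)
P=P[res<.01];q=P.mean(0);n_=np.linalg.svd(P-q,full_matrices=False)[2][2];n_*=np.sign(n_[2])
print("lid centre",q,"n",n_,"angle",np.arccos(n_[2]),"yaw",np.arctan2(n_[1],n_[0]), "rms",((P-q)@n_).std())
cv2.imwrite("pics/top_c.png",cv2.resize(im[170:295,170:400],None,fx=3.4,fy=3.4,interpolation=2))
E
```

```text
[327.4 267.1] [ 0.4541 -0.1691  0.089 ] [0.047 0.06 ]
[330.8 243.5] [ 0.5162 -0.1718  0.089 ] [0.047 0.067]
[335.2 220.8] [ 0.5779 -0.1776  0.089 ] [0.047 0.068]
[ 224  190   89   60 1813]
lid centre [ 0.54109818 -0.01030951  0.17680446] n [ 0.5632525  -0.05720282  0.82430241] angle 0.601827405034364 yaw -0.1012110196865006 rms 0.0012760505743217054
```

View pics/top_c.png

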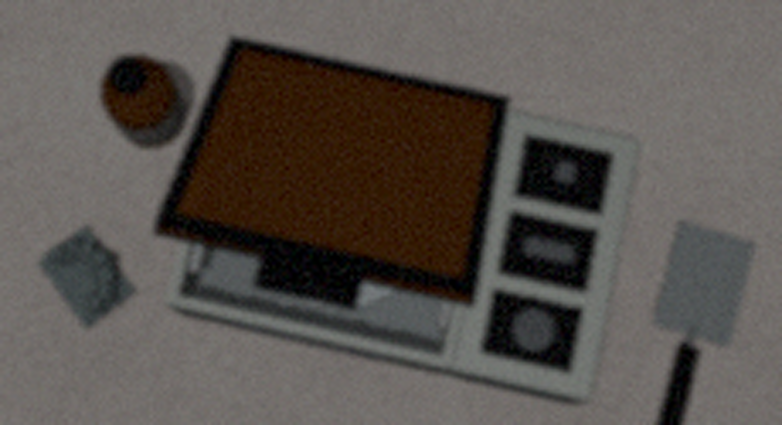

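Emit:
arm_command(steps=[[-1, 0, -3, 0, 0], [-1, 0, -3, 0, 0], [-1, 0, -3, 0, 0], [-1, -3.2, 0, -2.9, 0], [-1, -3.2, 0, -2.9, 0], [-1, -3.2, 0, -2.9, 0], [-1, -3.2, 0, -2.9, 0], [-1, -3.2, 0, -2.9, 0], [-1, -3.2, 0, -2.9, 0], [-1, -3.2, 0, -2.9, 0]], newtons=20)

```text
t: 1.1
eef_pos: [0.3171, 0.3479, 0.2906]
tool_rot: [-1.571, 0.0, 1.279]
wrist_force: [1.1, -0.5, 0.6]
opening: 0.0003
```

Run:
```python
from h import *
f=np.load("top0.npz");K,T=f["K"],f["T"]
im=f["im"]
m=((im.max(2)>50)).astype(np.uint8)
for n,(u,v) in dict(start=(327,267),timer=(331,243),lamp=(336,221)).items():
    w=m[v-6:v+7,u-6:u+7]*0; s=im[v-7:v+8,u-8:u+9].max(2).astype(float)
    nn,l,st,c=cv2.connectedComponentsWithStats((s>50).astype(np.uint8),connectivity=4)
    i=l[7,8] or l[5:10,6:11].max(); uv=c[i]+[u-8,v-7]; print(n,uv.round(1),st[i],ray([uv],.098,K,T)[0].round(4))
```

```text
start [326.3 266.6] [  2   1  11  12 102] [ 0.4542 -0.1652  0.098 ]
timer [330.9 243. ] [ 2  4 13  7 58] [ 0.5161 -0.1709  0.098 ]
lamp [335.8 220.1] [ 6  4  5  5 19] [ 0.5779 -0.1778  0.098 ]
```

Emit:
arm_command(steps=[[-1, -3.2, 0, -2.9, 0], [-1, -3.2, 0, -2.9, 0], [-1, -3.2, 0, -2.9, 0], [-1, -3.2, 0, -2.9, 0], [-1, -3.2, 0, -2.9, 0], [-1, -3.2, 0, -2.9, 0], [-1, -3.2, 0, -2.9, 0], [-1, -3.2, 0, -2.9, 0], [-1, -3.2, 0, -2.9, 0], [-1, 0, 0, 0, 0]])

```text
t: 2.1
eef_pos: [0.485, -0.0051, 0.2903]
tool_rot: [-1.57, 0.001, 1.273]
wrist_force: [-0.8, 0.6, 0.3]
opening: 0.0004
```

Run:
```python
from h import *
from station import manip
out=[]
for n in("scene","wrist"):
    im,d=manip.read_camera(n);out.append(im)
cv2.imwrite("pics/b.png",cv2.resize(np.hstack(out),(800,300),interpolation=cv2.INTER_AREA))
s=manip.read_state();print(s["eef_pos"],s["wrist_force"])
```

```text
[ 0.48387815 -0.0018245   0.2904607 ] [ 0.77141549 -0.02892794 -0.14379759]
```

View pics/b.png

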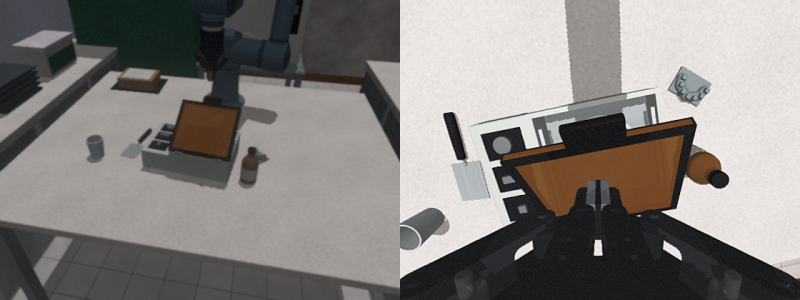

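The fingertips (about (600,190) in the right half) are over the middle of the lid, behind its free edge. I'll descend until they touch it.

Emit:
arm_command(steps=[[-1, 0, 1.2, 0, 0], [-1, 0, 1.2, 0, 0], [-1, 0, 1.2, 0, 0], [-1, 0, 1.2, 0, 0], [-1, 0, 0.6, 0, 0], [-1, 0, 0.5, 0, 0], [-1, 0, 0.5, 0, 0], [-1, 0, 0.5, 0, 0], [-1, 0, 0.5, 0, 0], [-1, 0, 0.5, 0, 0]])

```text
t: 3.2
eef_pos: [0.4842, -0.0014, 0.2119]
tool_rot: [-1.571, -0.0, 1.279]
wrist_force: [1.2, 0.8, 0.0]
opening: 0.0003
```

Emit:
arm_command(steps=[[-1, 0, 0.6, 0.2, 0], [-1, 0, 0.6, 0.2, 0], [-1, 0, 0.6, 0.2, 0], [-1, 0, 0.6, 0.2, 0], [-1, 0, 0.6, 0.2, 0], [-1, 0, 0.6, 0.2, 0], [-1, 0, 0.6, 0.2, 0], [-1, 0, 0.6, 0.2, 0], [-1, 0, 0.6, 0.2, 0], [-1, 0, 0, 0, 0]])

```text
t: 4.2
eef_pos: [0.466, 0.0041, 0.1569]
tool_rot: [-1.569, 0.0, 1.279]
wrist_force: [-0.0, -0.3, 0.4]
opening: 0.0002
```

```bash
cat > lid.py <<'E'
from h import *
from station import manip
def lid():
    im,d=manip.read_camera("top");p=manip.camera_params("top");W=cloud(d,p["camera_matrix"],p["pose"])
    hsv=cv2.cvtColor(im,cv2.COLOR_BGR2HSV);a=((hsv[...,1]>150)&(im.max(2)>50)).astype(np.uint8)
    n,l,s,c=cv2.connectedComponentsWithStats(a);i=1+s[1:,4].argmax();P=W[(l==i)&(d>0)]
    for _ in range(3):
        q=P.mean(0);n_=np.linalg.svd(P-q,full_matrices=False)[2][2];n_*=np.sign(n_[2]);P=P[abs((P-q)@n_)<.006]
    s=manip.read_state()
    print("lid",q.round(4),n_.round(3),"angle",np.arccos(n_[2]).round(3),len(P),s["eef_pos"].round(4),s["wrist_force"].round(2))
    return im
if __name__=="__main__": lid()
E
python3 lid.py
```

```text
lid [ 0.5677 -0.0396  0.1386] [ 0.385 -0.039  0.922] angle 0.398 1953 [0.4663 0.0041 0.1574] [-0.14 -0.   -0.15]
```

Run:
```python
from lid import *
a=lid();b,_=manip.read_camera("scene");
cv2.imwrite("pics/c.png",np.hstack([cv2.resize(a[160:300,170:380],(400,267),interpolation=2),cv2.resize(b[90:270,160:400],(400,300),interpolation=2)[:267]]))
```

```text
lid [ 0.568  -0.0396  0.1385] [ 0.386 -0.039  0.922] angle 0.398 1961 [0.4666 0.004  0.1578] [ 0.47 -0.14  0.  ]
```

View pics/c.png

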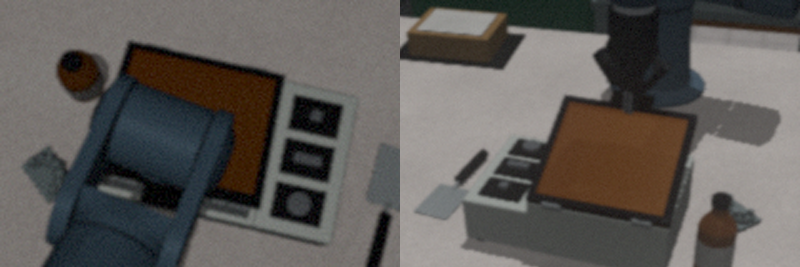

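Run:
```python
from h import *
from station import manip
p=manip.camera_params("wrist");im,d=manip.read_camera("wrist");K,T=p["camera_matrix"],p["pose"]
np.savez("w1.npz",im=im,d=d,K=K,T=T)
W=cloud(d,K,T);hsv=cv2.cvtColor(im,cv2.COLOR_BGR2HSV);a=(hsv[...,1]>120)&(d>0)&(im.max(2)>50)&(hsv[...,0]<25)
P=W[a]
for _ in range(4):
    q=P.mean(0);n=np.linalg.svd(P-q,full_matrices=False)[2][2];n*=np.sign(n[2]);P=P[abs((P-q)@n)<.004]
print(q,n,np.arccos(n[2]),len(P),P.min(0),P.max(0));s=manip.read_state();e=s["eef_pos"]
print("surface at tcp",q[2]-n[:2]@(e-q)[:2]/n[2],e)
cv2.imwrite("pics/w1.png",im)
```

```text
[0.48632984 0.02945591 0.17310386] [ 0.57203787 -0.04694637  0.8188826 ] 0.6113348441312003 8882 [ 0.45671693 -0.10315729  0.08645493] [0.61515365 0.18292156 0.19604552]
surface at tcp 0.1851749037496179 [0.46695293 0.0039043  0.15817205]
```

View pics/w1.png

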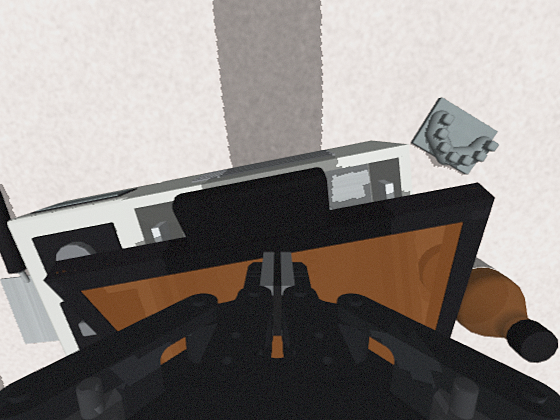

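Run:
```python
from h import *
f=np.load("w1.npz");W=cloud(f["d"],f["K"],f["T"])
for uv in [(270,253),(285,253),(270,265),(285,270),(278,252),(278,246),(250,240),(230,258),(310,238),(100,290),(140,350),(460,230),(450,300),(60,280),(485,195),(250,205),(300,180)]:
    print(uv,W[uv[1],uv[0]].round(4))
print(f["T"].round(3))
print("tip in cam",(np.linalg.inv(f["T"])@[.4668,.004,.149,1]).round(4))
x=np.linalg.inv(f["T"])@[.4668,.004,.149,1];print(f["K"]@x[:3]/x[2])
```

```text
(270, 253) [0.4023 0.0227 0.3299]
(285, 253) [0.4579 0.0103 0.1925]
(270, 265) [0.4562 0.0035 0.2054]
(285, 270) [0.4576 0.0098 0.2115]
(278, 252) [0.4568 0.0071 0.1915]
(278, 246) [0.4555 0.0075 0.187 ]
(250, 240) [ 0.448  -0.0044  0.1888]
(230, 258) [ 0.4551 -0.0175  0.1862]
(310, 238) [0.4554 0.0237 0.1887]
(100, 290) [ 0.4538 -0.0904  0.1829]
(140, 350) [ 0.4459 -0.0282  0.2605]
(460, 230) [0.4758 0.0976 0.1815]
(450, 300) [0.5301 0.0962 0.1604]
(60, 280) [ 0.4407 -0.1022  0.1893]
(485, 195) [0.4591 0.1086 0.1868]
(250, 205) [0.4296 0.0023 0.1976]
(300, 180) [0.4251 0.0264 0.1983]
[[ 0.287  0.923  0.256  0.402]
 [ 0.958 -0.277 -0.076  0.023]
 [ 0.001  0.267 -0.964  0.33 ]
 [ 0.     0.     0.     1.   ]]
tip in cam [4.000e-04 1.640e-02 1.922e-01 1.000e+00]
[277.52494076 241.55504603   1.        ]
```

The wrist depth puts the fingertips at z≈0.187, right on the lid surface, while the TCP reads 0.158. So the real tips sit about 3 cm higher than the nominal 8 mm reach predicts. The lid angle has gone from 0.60 to 0.40, which fits the tips pushing it. I'll continue slowly, using force and measured lid angle as the guide.

Emit:
arm_command(steps=[[-1, 0, 0.5, 0.2, 0], [-1, 0, 0.5, 0.2, 0], [-1, 0, 0.5, 0.2, 0], [-1, 0, 0.5, 0.2, 0], [-1, 0, 0.5, 0.2, 0], [-1, 0, 0.5, 0.2, 0], [-1, 0, 0.5, 0.2, 0], [-1, 0, 0.5, 0.2, 0], [-1, 0, 0, 0, 0], [-1, 0, 0, 0, 0]])

```text
t: 5.4
eef_pos: [0.4511, 0.0087, 0.1177]
tool_rot: [-1.57, -0.0, 1.279]
wrist_force: [-0.5, -0.3, -0.5]
opening: -0.0002
```

```bash
cat > w.py <<'E'
from h import *
from station import manip
import sys
def wr():
    p=manip.camera_params("wrist");im,d=manip.read_camera("wrist");K,T=p["camera_matrix"],p["pose"]
    W=cloud(d,K,T);e=manip.read_state()
    for uv in [(278,252),(278,249),(278,246),(278,242),(285,253),(250,240),(230,258),(310,238)]: print(uv,W[uv[1],uv[0]].round(4))
    print(e["eef_pos"].round(4),e["wrist_force"].round(2)); return im,d,W,K,T
if __name__=="__main__": 
    im=wr()[0]
    if len(sys.argv)>1: cv2.imwrite(sys.argv[1],im)
E
python3 lid.py; python3 w.py pics/w2.png
```

```text
lid [ 0.5597 -0.0294  0.1247] [ 0.179 -0.018  0.984] angle 0.18 2849 [0.4513 0.0086 0.118 ] [-0.32 -0.41  0.39]
(278, 252) [0.4418 0.0116 0.1502]
(278, 249) [0.4413 0.0118 0.1476]
(278, 246) [0.4395 0.0123 0.1485]
(278, 242) [0.4374 0.0129 0.1487]
(285, 253) [0.4425 0.0149 0.1523]
(250, 240) [ 4.331e-01 -1.000e-04  1.470e-01]
(230, 258) [ 0.4392 -0.0125  0.1473]
(310, 238) [0.4406 0.0284 0.1468]
[0.4515 0.0085 0.1181] [ 0.36  0.12 -0.43]
```

Emit:
arm_command(steps=[[-1, 0, 0.4, 0.05, 0], [-1, 0, 0.4, 0.05, 0], [-1, 0, 0.4, 0.05, 0], [-1, 0, 0.4, 0.05, 0], [-1, 0, 0.4, 0.05, 0], [-1, 0, 0.4, 0.05, 0], [-1, 0, 0.4, 0.05, 0], [-1, 0, 0.1, 0, 0], [-1, 0, 0.1, 0, 0], [-1, 0, 0, 0, 0]])

```text
t: 6.5
eef_pos: [0.4482, 0.0096, 0.088]
tool_rot: [-1.571, -0.0, 1.279]
wrist_force: [0.4, 0.4, 1.3]
opening: 0.0001
```

```bash
python3 lid.py
```

```text
lid [ 0.5561 -0.027   0.114 ] [ 0.031 -0.004  1.   ] angle 0.031 3119 [0.4482 0.0096 0.088 ] [0.47 0.7  1.09]
```

Emit:
arm_command(steps=[[-1, 0, 0.1, 0, 0], [-1, 0, 0.1, 0, 0], [-1, 0, 0.1, 0, 0], [-1, 0, 0.05, 0, 0], [-1, 0, 0.05, 0, 0], [-1, 0, 0, 0, 0], [-1, 0, 0, 0, 0], [-1, 0, 0, 0, 0], [-1, 0, 0, 0, 0], [-1, 0, 0, 0, 0]])

```text
t: 7.55
eef_pos: [0.4482, 0.0095, 0.0841]
tool_rot: [-1.571, -0.0, 1.279]
wrist_force: [-0.3, -0.1, -0.4]
opening: -0.0002
```

```bash
python3 lid.py
```

```text
lid [ 0.5559 -0.0272  0.1125] [ 0.012 -0.002  1.   ] angle 0.012 3142 [0.4482 0.0095 0.0841] [-0.49 -0.34 -0.2 ]
```

Emit:
arm_command(steps=[[-1, 0, 0.05, 0, 0], [-1, 0, 0, 0, 0], [-1, 0, 0.05, 0, 0], [-1, 0, 0, 0, 0], [-1, 0, 0.05, 0, 0], [-1, 0, 0, 0, 0], [-1, 0, 0, 0, 0], [-1, 0, 0, 0, 0], [-1, 0, 0, 0, 0], [-1, 0, 0, 0, 0]])

```text
t: 8.6
eef_pos: [0.4482, 0.0095, 0.0825]
tool_rot: [-1.571, -0.0, 1.279]
wrist_force: [-0.4, 0.1, -0.1]
opening: -0.0004
```

```bash
python3 lid.py
```

```text
lid [ 0.5557 -0.027   0.112 ] [ 0.004 -0.001  1.   ] angle 0.005 3150 [0.4482 0.0095 0.0826] [-0.36  0.49 -0.02]
```

Emit:
arm_command(steps=[[-1, 0, 0.05, 0, 0], [-1, 0, 0, 0, 0], [-1, 0, 0.05, 0, 0], [-1, 0, 0, 0, 0], [-1, 0, 0, 0, 0], [-1, 0, 0, 0, 0], [-1, 0, 0, 0, 0], [-1, 0, 0, 0, 0], [-1, 0, 0, 0, 0], [-1, 0, 0, 0, 0]])

```text
t: 9.65
eef_pos: [0.4482, 0.0095, 0.0818]
tool_rot: [-1.571, 0.0, 1.279]
wrist_force: [-2.3, 0.0, 5.6]
opening: -0.0001
```

```bash
python3 lid.py
```

```text
lid [ 0.5555 -0.0271  0.1117] [-0.    -0.001  1.   ] angle 0.001 3147 [0.4482 0.0095 0.0818] [-3.43  0.48  6.11]
```

Lid shut: the angle reads 0.001 rad and the stop gave about 6 N. It was reached at TCP z≈0.082, so the tips are 30 mm above the TCP. On that basis the key top should be reached at TCP ≈0.068. Next I'll lift and go above the start key.

Emit:
arm_command(steps=[[-1, 0, -1, 0, 0], [-1, 0, -2, 0, 0], [-1, 0, -2, 0, 0], [-1, 0, -2, 0, 0], [-1, -3.3, 0, -1.1, 0], [-1, -3.3, 0, -1.1, 0], [-1, -3.3, 0, -1.1, 0], [-1, -3.3, 0, -1.1, 0], [-1, -3.4, 0, -1.2, 0], [-1, 0, 0, 0, 0]])

```text
t: 10.7
eef_pos: [0.4545, -0.1692, 0.1524]
tool_rot: [-1.573, 0.001, 1.274]
wrist_force: [0.2, -0.1, 0.4]
opening: 0.0004
```

```bash
python3 lid.py
python3 - <<'E'
from w import *
im,d,W,K,T=wr();np.savez("w3.npz",im=im,d=d,K=K,T=T);cv2.imwrite("pics/w3.png",im)
E
```

```text
lid [ 0.5297 -0.0064  0.1118] [ 0.001 -0.     1.   ] angle 0.001 5181 [ 0.4542 -0.1673  0.152 ] [ 0.95  0.28 -0.17]
(278, 252) [ 0.4446 -0.1642  0.1846]
(278, 249) [ 0.4816 -0.1749  0.0843]
(278, 246) [ 0.4778 -0.1738  0.0876]
(278, 242) [ 0.4742 -0.1727  0.0883]
(285, 253) [ 0.4451 -0.1609  0.187 ]
(250, 240) [ 0.4659 -0.1939  0.0886]
(230, 258) [ 0.4779 -0.216   0.0834]
(310, 238) [ 0.4785 -0.147   0.0881]
[ 0.454  -0.1661  0.1517] [-0.73  0.03 -0.06]
```

View pics/w3.png

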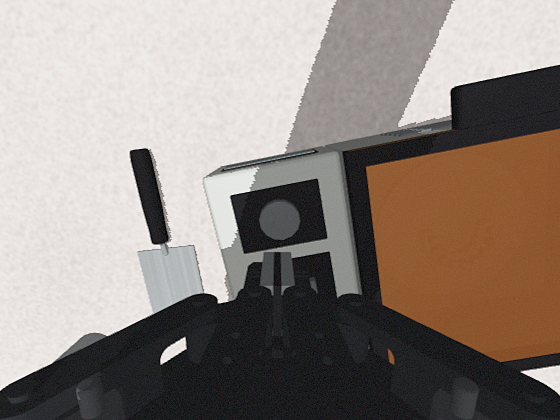

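Run:
```python
from h import *
f=np.load("w3.npz");W=cloud(f["d"],f["K"],f["T"])
r=np.zeros(W.shape[:2],np.uint8);r[190:248,240:320]=1
m=(abs(W[...,2]-.098)<.003)&(r>0);P=W[m];print(m.sum(),P.mean(0),P.min(0),P.max(0))
c=cv2.minEnclosingCircle(P[:,:2].astype(np.float32));print(c)
v,u=np.nonzero(m);print(ray([[(u.min()+u.max())/2,(v.min()+v.max())/2]],.098,f["K"],f["T"]))
```

```text
1244 [ 0.45413904 -0.16600911  0.09704623] [ 0.43875974 -0.18199747  0.09505241] [ 0.47016266 -0.15046217  0.09963093]
((0.454532265663147, -0.16630341112613678), 0.015910936519503593)
[[ 0.45383903 -0.16581607  0.098     ]]
```

The key measures 31.8 mm across, centred at (0.4544, -0.1662) and 97 mm high. The TCP is at (0.454, -0.166), so no correction is needed and I can descend.

Emit:
arm_command(steps=[[-1, 0, 1.2, 0, 0], [-1, 0, 1.2, 0, 0], [-1, 0, 1.2, 0, 0], [-1, 0, 1.2, 0, 0], [-1, 0, 1.2, 0, 0], [-1, 0, 1, 0, 0], [-1, 0, 0.5, 0, 0], [-1, 0, 0.2, 0, 0], [-1, 0, 0.2, 0, 0], [-1, 0, 0, 0, 0]])

```text
t: 11.8
eef_pos: [0.4543, -0.1658, 0.0728]
tool_rot: [-1.571, 0.0, 1.279]
wrist_force: [0.3, -0.1, 0.3]
opening: 0.0004
```

Emit:
arm_command(steps=[[-1, 0, 0.1, 0, 0], [-1, 0, 0.1, 0, 0], [-1, 0, 0.1, 0, 0], [-1, 0, 0.1, 0, 0], [-1, 0, 0.1, 0, 0], [-1, 0, 0.1, 0, 0], [-1, 0, 0, 0, 0], [-1, 0, 0, 0, 0], [-1, 0, 0, 0, 0], [-1, 0, 0, 0, 0]])

```text
t: 12.8
eef_pos: [0.4541, -0.1656, 0.0667]
tool_rot: [-1.571, 0.0, 1.279]
wrist_force: [-0.2, 0.9, 1.8]
opening: -0.0003
```

Contact at about 1.8 N. I'll keep going until the force passes the 4.5 N that holds the key fully down.

Emit:
arm_command(steps=[[-1, 0, 0.1, 0, 0], [-1, 0, 0.1, 0, 0], [-1, 0, 0.1, 0, 0], [-1, 0, 0.05, 0, 0], [-1, 0, 0, 0, 0], [-1, 0, 0, 0, 0], [-1, 0, 0, 0, 0], [-1, 0, 0, 0, 0], [-1, 0, 0, 0, 0], [-1, 0, 0, 0, 0]])

```text
t: 13.8
eef_pos: [0.4541, -0.1656, 0.0632]
tool_rot: [-1.571, 0.0, 1.279]
wrist_force: [-1.1, 0.6, 4.3]
opening: -0.0001
```

Emit:
arm_command(steps=[[-1, 0, 0.05, 0, 0], [-1, 0, 0, 0, 0], [-1, 0, 0.05, 0, 0], [-1, 0, 0, 0, 0], [-1, 0, 0, 0, 0], [-1, 0, 0, 0, 0], [-1, 0, 0, 0, 0], [-1, 0, 0, 0, 0], [-1, 0, 0, 0, 0], [-1, 0, 0, 0, 0]])

```text
t: 14.8
eef_pos: [0.4541, -0.1657, 0.0627]
tool_rot: [-1.571, 0.0, 1.279]
wrist_force: [-3.2, 2.5, 9.1]
opening: -0.0001
```

```bash
python3 lid.py
```

```text
lid [ 0.5299 -0.0067  0.1117] [ 0.001 -0.001  1.   ] angle 0.002 5171 [ 0.4541 -0.1657  0.0628] [-3.77  1.62  9.65]
```

The force rose to 9 N and the TCP stopped at 0.0627, so the key is on its bottom stop with the lid still shut. Release and move clear upwards, then back.

Emit:
arm_command(steps=[[-1, 0, -0.3, 0, 0], [-1, 0, -0.4, 0, 0], [-1, 0, -1, 0, 0], [-1, 0, -2, 0, 0], [-1, 0, -3, 0, 0], [-1, 0, -3, 0, 0], [-1, 0, -3, 0, 0], [-1, 0, -2, 0, 0], [-1, 0, 0, 0, 0], [-1, 0, 0, 0, 0]])

```text
t: 15.85
eef_pos: [0.4538, -0.1655, 0.2088]
tool_rot: [-1.571, -0.0, 1.279]
wrist_force: [0.1, 0.1, -0.0]
opening: -0.0001
```

Run:
```python
from lid import *
a=lid();p=manip.camera_params("wrist");im,d=manip.read_camera("wrist");W=cloud(d,p["camera_matrix"],p["pose"])
for n,q in dict(start=(.4544,-.1662),timer=(.5161,-.1709),lamp=(.5779,-.1778)).items():
    P=W[(np.hypot(W[...,0]-q[0],W[...,1]-q[1])<.006)&(d>0)&(W[...,2]<.12)];print(n,len(P),np.median(P[:,2]) if len(P) else None)
cv2.imwrite("pics/end.png",np.hstack([cv2.resize(a[160:300,170:450],(480,240),interpolation=2),cv2.resize(im,(320,240))]))
```

```text
lid [ 0.5305 -0.0057  0.1117] [ 0.    -0.001  1.   ] angle 0.001 5161 [ 0.4533 -0.1652  0.2078] [-0.61  1.29 -1.36]
start 120 0.09709690872944135
timer 5 0.09721874747749443
lamp 0 None
```

View pics/end.png

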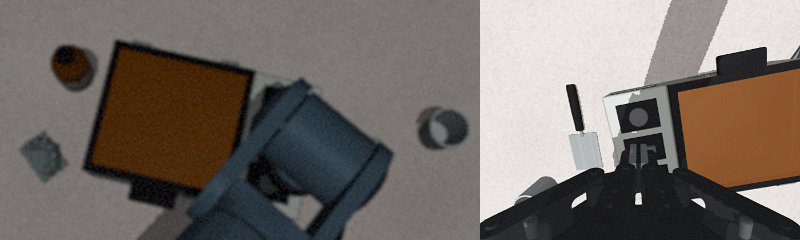

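The lid lies flat and shut, and the start key is back up (97 mm, the same as before pressing). The bottle, arch, cup and spatula look undisturbed and the arm is clear, so I'll hand in.

```bash
python3 -c "
from station import manip
print(manip.close_job())"
```

```text
the job is handed in; nothing more can be done
None
```

I pushed the lid fully shut with closed fingertips, pressed the round start key to its stop and let it spring back. I then lifted the arm clear and handed the job in at about 16 s.

**Last checks**
- **Lid:** it measured 0.001–0.002 rad open, both during the key press and after it. The highest force reading while closing it was about 6 N.
- **Start key:** it went down about 5 mm to its stop, at about 9–10 N. Afterwards it stood at 97 mm, the same height as before the press.
- **Other keys:** the oblong key measured 97 mm, from only 5 depth points. The square key was hidden from the camera at the end, so I did not measure it. The fingertips never went near either key.
- **Objects round the box:** the bottle, dental arch, spatula and cup looked undisturbed in the last picture. I judged this by eye and did not measure it.

**Disagreement:** the closed fingertips acted about 30 mm behind the TCP, not the stated 8 mm ahead of it. The wrist camera depth and the contact with the lid both showed this. I used the observed offset, together with force and camera readings, for the lid and the key.

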